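# Check the counting scale, then weigh out a batch of ferrite cores

## Robot

A 7-joint arm with a two-finger parallel gripper is mounted at the origin on the work surface. World frame = base frame: x ahead of the robot, y to its left, z up, the work surface at z = 0. Lengths are in mm, angles in rad, forces in N, time in s.
With the tool pointing down it reaches from about 400 to 875 mm from the base axis. Payload 4.4 kg.
Tool frame: the origin (TCP) lies on the mounting face of the last link; the fingertips stand 173 mm ahead of it and the grasp point (between the pads) lies 155 mm ahead of it; z points along the fingers, y is the direction in which the jaws open and shut (so a half turn about z gives the same grasp; the last joint's range is limited). The gripper opens to 85 mm and grips with 20 to 120 N. Pads are 22 mm wide; open, the fingers measure 114 mm over their backs; the gripper's body (76 mm by 85 mm) begins 54 mm behind the grasp point. The pads swing forward as they close: fully open they stand 13 mm farther back than shut.
Start: joints at [1.059, 0.628, 0.038, 1.517, -0.027, 0.996, -0.02], TCP at [280.289, -586.476, 404.713] pointing down, gripper open.
Joint ranges: [-3.06, 3.06], [-0.37, 2.12], [-1.25, 1.32], [0.18, 2.47], [-1.1, 4.24], [0.23, 1.98], [-2.94, 2.94]. Speed limits (rad/s): [2.57, 2.57, 3.14, 3.14, 3.14, 3.14, 3.14].

## Interface

Orientations are given as a unit quaternion [x, y, z, w].
In Python, from rig import r gives the robot as it stands. Calls block until the motion is done:
- r.reach(position, orientation): joint-space move of the TCP to a pose.
- r.line_to(position, orientation=None, speed=150, f_stop=None): straight line of the TCP; orientation=None keeps the orientation; speed is the mean speed in mm/s. With f_stop (N) it stops when the force on the tool has changed by that much, and returns True; else False.
- r.move_joints(angles): joint-space move.
- r.ungrasp() and r.grab(force=None): open the fingers fully, or close them until they stop; force is the grip in N (None keeps the last).
- r.sleep(seconds).
- r.solve_ik(position, orientation): joint angles nearest the present ones, or None.
- r.grab_frame(name): name is "scene" or "top" or "wrist"; returns a dict with "img" (420x560x3 uint8, red, green, blue), "fovy" (degrees; the focal length in pixels is half the picture's height over the tangent of half this angle, whatever the lens; pixels are square), "cx", "cy" (the principal point, pixels), "R" (3x3) and "t" (3): a world point X has camera coordinates R X + t. Camera axes: x right, y down, z forward; pixel columns grow to the right and rows downward; lengths in mm; the calibration is good to about 2 mm. The wrist camera is an equidistant fisheye: a pixel r from the principal point sees the ray r / f radians off the axis. A picture is of the moment at which its call begins. There is no depth.
A pose or a line that the arm cannot do raises r.IKError and nothing moves.
- r.sign_off(): hands the job in, once; it reports no verdict.
Readings, each from a call of its own:
- r.get_time(): time.
- r.get_joint_positions(): joint angles.
- r.get_dq(): joint speeds.
- r.get_joint_torque(): joint torques, N m.
- r.get_tcp_pos(): TCP position.
- r.get_ee_rot(): TCP orientation.
- r.get_contact_force(): force on the tool from outside, world axes, zero at the start.
- r.get_wrist_torque(): the same for the moment, N m.
- r.get_finger_gap(): opening from 0.0 (shut) to 1.0 (fully open).
Only numpy, scipy, OpenCV 4.12 (cv2) and the standard library are available. Lean on these libraries where they do the work, as an engineer would, in place of code of your own. Each camera call takes 0.05 s, during which the arm holds its last target.

## Task

Check the scale with each check weight on the bench, smallest first and one at a time: stand it centred on the pan, let go and leave it a second, then move it upright onto the black rubber pad. Then centre the empty parts bin on the pan, pour all the cores from the handled cup into it, and stand the empty cup upright back on the bench, leaving the filled bin centred on the pan. Treat the pan gently, never loading it with more than about 15 N in all, and leave the solder spool and flux bottle where they are.

Things in the scene. Friction and masses are not known exactly. Their poses are not given: they have to be found in the camera images.
- scale: counting scale, fixed: grey housing 190 (x) x 180 (y) mm, 56 mm high, with a low white console (42 mm high) reaching 137 mm from the origin on its -x side. Origin: on the bench under the pan centre; x points from the console to the rear, z up.
- pan: square steel pan of the scale, 170 x 170 mm, sides along the scale axes. It sits on a spring and moves straight down: 800 N/m from the first newton (about 1.2 mm per 100 g), well damped, stop at 20 mm. Origin: 24 mm below the centre of its upper face.
- pan_top (a point): centre of the upper face of the pan (small ring mark), 81 mm above the bench when empty; moves with the pan; axes as the scale.
- weight_small: smallest check weight of bare steel, 300 g: upright cylinder 40 mm across and 36 mm high, above it a neck with a knob 20 mm across, 60 mm high in all. Origin: centre of its underside, z up. Alone on the pan it sinks it 3.7 mm. May be absent (None).
- weight_medium: middle check weight of bare steel, 500 g: upright cylinder 48 mm across and 42 mm high, above it a neck with a knob 24 mm across, 67 mm high in all. Origin: centre of its underside, z up. Alone on the pan it sinks it 6.1 mm. May be absent (None).
- weight_large: largest check weight of bare steel, 800 g: upright cylinder 56 mm across and 48 mm high, above it a neck with a knob 28 mm across, 75 mm high in all. Origin: centre of its underside, z up. Alone on the pan it sinks it 9.8 mm. May be absent (None).
- pad: black rubber pad for the check weights, 260 (x) x 110 (y) x 2 mm, fixed on the bench. Origin: centre of its underside, z up; x along its length.
- bin: open blue plastic parts bin, 120 (x) x 64 (y) x 50 mm high, walls and floor 3 mm, about 160 g, straight sides; can be gripped across its 64 mm width. Origin: centre of its underside, z up.
- cup: round aluminium cup, 80 mm high, 62 mm across at the foot and 68 mm at the rim, wall 3 mm, floor 4 mm, about 200 g, with a straight level round black handle bar, 16 mm thick, whose axis is 55 mm above the underside and which runs along the cup -x axis from 32 to 115 mm from the cup axis. Origin: centre of its underside, z up. The cores lie in it at the start.
- core1: dark ferrite block 22 x 16 x 14 mm (x, y, z), about 22 g, at the start in the cup; origin: centre of its 22 x 16 underside. Always there.
- core2: dark ferrite block 22 x 16 x 14 mm (x, y, z), about 22 g, at the start in the cup; origin: centre of its 22 x 16 underside. Always there.
- core3: dark ferrite block 22 x 16 x 14 mm (x, y, z), about 22 g, at the start in the cup; origin: centre of its 22 x 16 underside. Always there.
- core4: dark ferrite block 22 x 16 x 14 mm (x, y, z), about 22 g, at the start in the cup; origin: centre of its 22 x 16 underside. Always there.
- core5: dark ferrite block 22 x 16 x 14 mm (x, y, z), about 22 g, at the start in the cup; origin: centre of its 22 x 16 underside. May be absent (None).
- core6: dark ferrite block 22 x 16 x 14 mm (x, y, z), about 22 g, at the start in the cup; origin: centre of its 22 x 16 underside. May be absent (None).
- solder_spool: bystander: white spool 60 mm across, 46 mm high, standing, origin centre of underside
- flux_bottle: bystander: white bottle 50 mm across, 110 mm high, origin centre of underside

How it is judged:
By the outcome, as a careful person would: the job done as asked, in the order asked, and still so for the second after the job is handed in, with the robot touching nothing.
Of weight_small, weight_medium, weight_large only 2 to 3 are there at a start; the rules pass over those that are not, and their reading is None.
Of core5, core6 only 1 to 2 are there at a start; the rules pass over those that are not, and their reading is None.
At some moment in a run one of weight_small, weight_medium, weight_large, bin may be knocked a few centimetres aside while the robot is not near it.
It also fails if it takes over 210 s, if anything falls off the work surface, if the arm or the gripper's body presses on something with over 40 N, if the wrist force passes 120 N, or if a joint passes its speed limit or range.

## Working session

There is one attempt and no reset: what is moved stays moved. The work goes in short steps, each a Python script; the robot and the scene stay as the last script left them, time stands still between calls to the robot, and variables do not carry over. Pictures are saved under pics/ and viewed, and the job is handed in when it is done.

```bash
ls; mkdir -p pics; python3 - <<'E'
from rig import r
import cv2
for n in ["scene","top","wrist"]:
    f=r.grab_frame(n); cv2.imwrite(f"pics/{n}0.png",f["img"][:,:,::-1])
    print(n,f["fovy"],f["cx"],f["cy"],f["R"],f["t"])
print(r.get_time(),r.get_tcp_pos(),r.get_ee_rot(),r.get_finger_gap())
E
```

```text
pics
scene 53.704872394770554 272.921281083834 210.16996242097227 [[-0.35906598  0.93325145  0.01064645]
 [ 0.52342866  0.21080592 -0.82558058]
 [-0.77271861 -0.29086525 -0.56418379]] [ 230.84810305 -266.14716199 1499.50413536]
top 53.843618428398415 279.68607213859053 213.34611016259666 [[-0.02810606 -0.99950711  0.01398535]
 [-0.99714136  0.02705239 -0.07054985]
 [ 0.07013674 -0.01592825 -0.99741021]] [   2.90923828  600.508461   1013.55056499]
wrist 65.70646984690485 283.29751275301766 206.70464258348832 [[ 0.43140893 -0.9021554  -0.0014047 ]
 [-0.8682712  -0.4156273   0.2708488 ]
 [-0.24493154 -0.11562694 -0.96262088]] [-650.13881311  -35.86931785  378.24633265]
0.15 [ 280.18888136 -586.27623105  404.01009203] [ 9.75266781e-01  2.21029845e-01 -1.72916672e-04 -6.95555067e-04] 1.0006094042884555
```

View pics/scene0.png

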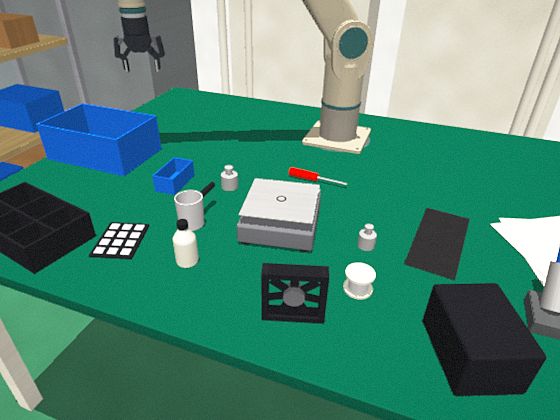

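View pics/top0.png

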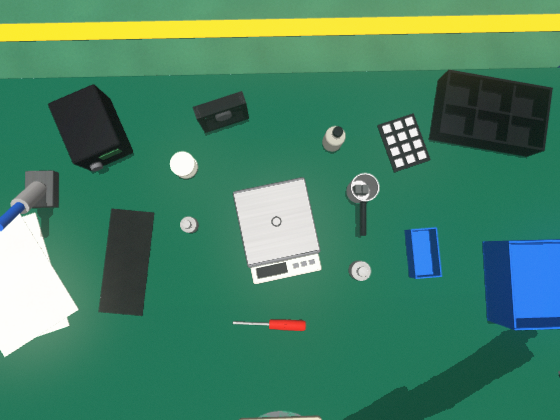

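View pics/wrist0.png

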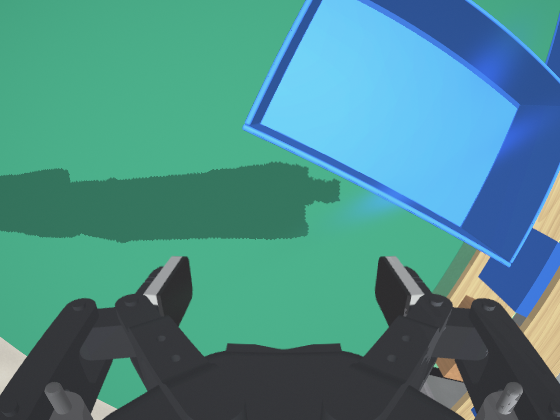

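```bash
cat > h.py <<'E'
from rig import r
import numpy as np, cv2
def foc(f): return f["img"].shape[0]/2/np.tan(np.radians(f["fovy"])/2)
def ray(f,u,v,fish=False):
    F=foc(f); a=np.array([u-f["cx"],v-f["cy"]],float)/F
    if fish:
        th=np.linalg.norm(a); d=np.array([*(a/max(th,1e-9)*np.sin(th)),np.cos(th)])
    else: d=np.array([*a,1.])
    R=np.array(f["R"]);t=np.array(f["t"])
    return -R.T@t, R.T@d
def onz(f,u,v,z,fish=False):
    c,d=ray(f,u,v,fish); return c+d*(z-c[2])/d[2]
def proj(f,X,fish=False):
    p=np.array(f["R"])@np.asarray(X,float)+np.array(f["t"]);F=foc(f)
    if fish:
        n=np.hypot(p[0],p[1]);th=np.arctan2(n,p[2]);q=p[:2]/max(n,1e-9)*th
    else: q=p[:2]/p[2]
    return q[0]*F+f["cx"],q[1]*F+f["cy"]
def snap(n,name,crop=None,k=1):
    f=r.grab_frame(n);im=f["img"][:,:,::-1]
    if crop: x0,y0,x1,y1=crop;im=im[y0:y1,x0:x1]
    cv2.imwrite(f"pics/{name}.png",cv2.resize(im,None,fx=k,fy=k,interpolation=cv2.INTER_CUBIC) if k!=1 else im)
    return f
E
python3 - <<'E'
from h import *
f=r.grab_frame("top");im=f["img"][:,:,::-1]
c=im[100:350,90:460]; cv2.imwrite("pics/topz.png",cv2.resize(c,None,fx=2.1,fy=2.1,interpolation=cv2.INTER_CUBIC))
for n,u,v,z in [("pan",276.5,221.5,81),("w1",188,225,60),("w2",361,271,67),("bin",424,252,50),("cup",365,188,80),("padc",127,262,2),("spool",183,165,46),("flux",335,137,110)]:
    print(n,onz(f,u,v,z).round(1))
hsv=cv2.cvtColor(im,cv2.COLOR_BGR2HSV); print(foc(f), -np.array(f["R"]).T@f["t"])
# non-green objects
g=((hsv[...,0]>60)&(hsv[...,0]<95)&(hsv[...,1]>80)); m=(~g).astype(np.uint8)
n,l,s,ce=cv2.connectedComponentsWithStats(m)
for i in range(1,n):
    if 60<s[i,4]<20000:
        pts=np.argwhere(l==i)[:,::-1].astype(np.float32); print(s[i],ce[i].round(1),[np.round(q,1) for q in cv2.minAreaRect(pts)])
E
```

```text
pan [577.1  -4.7  81. ]
w1 [575.6 207.3  60. ]
w2 [ 454.7 -202.1   67. ]
bin [ 494.8 -360.9   50. ]
cup [ 651.1 -217.1   80. ]
padc [489.5 373.3   2. ]
spool [724.  220.6  46. ]
flux [ 768.2 -145.6  110. ]
413.54240183728234 [ 527.78646125    2.80670171 1053.2507759 ]
[    0    13   560    29 10561] [279.2  26.9] [array([279.5,  26.9]), array([ 19. , 559.4]), np.float64(88.9)]
[ 429   70  123   80 6588] [484.7 108.9] [array([491.2, 112.4]), array([115. ,  71.8]), np.float64(8.9)]
[  49   85   84   86 4027] [ 87.5 125.7] [array([ 90.4, 128.8]), array([80.8, 59.4]), np.float64(66.5)]
[ 193   91   53   41 1158] [219.8 110.9] [array([221.3, 111.8]), array([27.5, 51.2]), np.float64(71.6)]
[ 378  114   52   58 1869] [403.4 142.3] [array([403.4, 142.2]), array([50. , 37.8]), np.float64(70.3)]
[322 126  24  26 455] [333.5 138.3] [array([333.7, 138.6]), array([20.6, 26.4]), np.float64(26.6)]
[170 151  28  28 607] [183.4 164.6] [array([183.5, 165. ]), array([29. , 24.7]), np.float64(45.0)]
[   0  171   79  186 8905] [ 29.7 268.8] [array([ 39. , 263.5]), array([185.,  78.]), np.float64(90.0)]
[
[... 202 characters left out ...]
[  99  209   55  107 4492] [126.1 262. ] [array([125.9, 261.7]), array([ 43.8, 104.6]), np.float64(6.7)]
[180 216  19  17 247] [188.8 224.2] [array([189. , 224.5]), array([17.7, 16.3]), np.float64(45.0)]
[ 404  227   38   52 1661] [423.  252.7] [array([422.9, 252.8]), array([50.7, 33.1]), np.float64(84.3)]
[ 482  239   78   92 6636] [522.6 283.2] [array([522. , 284.8]), array([90.5, 77.2]), np.float64(88.0)]
[349 261  22  20 362] [359.6 270.3] [array([359.5, 270.5]), array([19., 21.]), np.float64(90.0)]
[233 319  73  12 523] [279.5 324.1] [array([269. , 324.5]), array([11., 72.]), np.float64(90.0)]
[239 411  83   9 386] [283.4 416.5] [array([280., 415.]), array([82.,  8.]), np.float64(-0.0)]
```

View pics/topz.png

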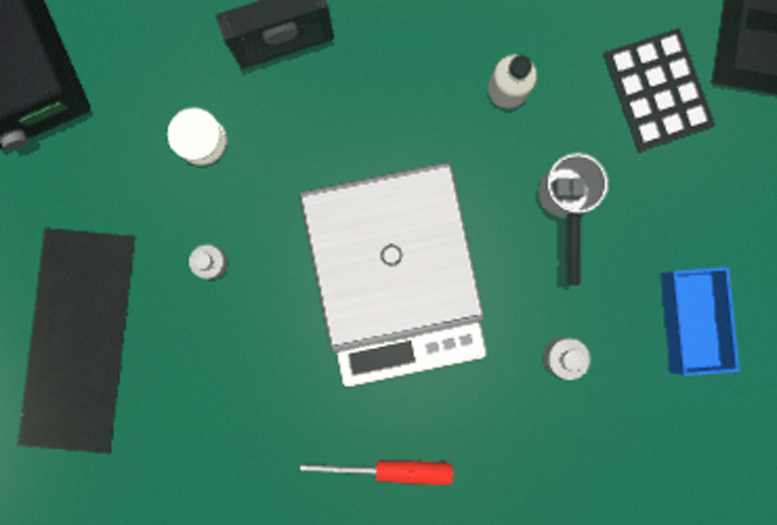

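```bash
cat >> h.py <<'E'
def down(phi_deg):
    a=np.radians(phi_deg)/2
    return [np.cos(a),np.sin(a),0.,0.]
def at(x,y,z,phi,dz=155): return [x,y,z+dz],down(phi)
E
python3 - <<'E'
from h import *
from scipy.spatial.transform import Rotation as Ro
f=r.grab_frame("top")
z=lambda u,v:(u/2.1+90,v/2.1+100)
P=[onz(f,*z(*p),81)[:2] for p in [(302,195),(449,165),(481,318),(332,347)]]
print(np.round(P,1),np.mean(P,0),[np.degrees(np.arctan2(*(b-a)[::-1])).round(1) for a,b in zip(P,P[1:]+P[:1])])
P=[onz(f,*z(*p),2)[:2] for p in [(43,229),(134,236),(111,453),(19,445)]]
print(np.round(P,1),np.mean(P,0),[np.degrees(np.arctan2(*(b-a)[::-1])).round(1) for a,b in zip(P,P[1:]+P[:1])])
P=[onz(f,*z(*p),50)[:2] for p in [(674,271),(728,268),(739,371),(684,375)]]
print(np.round(P,1),np.mean(P,0),[np.degrees(np.arctan2(*(b-a)[::-1])).round(1) for a,b in zip(P,P[1:]+P[:1])])
print("knobs",onz(f,*z(207,263),60),onz(f,*z(574,360),67),"handle",onz(f,*z(575,213),63),onz(f,*z(571,283),63),"cup",onz(f,*z(579,183),80))
w=r.grab_frame("wrist");R=Ro.from_quat(r.get_ee_rot()).as_matrix();cam=-np.array(w["R"]).T@w["t"]
print("cam in tool",R.T@(cam-r.get_tcp_pos()), "R cam axes in tool",(np.array(w["R"])@R).round(3))
q0=r.get_joint_positions()
for n,x,y,zz in [("w1",576,207,25),("w2",455,-202,25),("bin",495,-361,30),("pan",577,-5,110),("p",430,373,30),("p",550,373,30)]:
  print(n,[(ph,None if (s:=r.solve_ik(*at(x,y,zz,ph))) is None else np.round(s,2)) for ph in (-90,-30,0,90)])
E
```

```text
[[ 647.6   94.2]
 [ 677.3  -72.3]
 [ 504.2 -102.5]
 [ 476.8   64.4]] [576.45824193  -4.03019473] [np.float64(-79.9), np.float64(-170.1), np.float64(99.3), np.float64(9.9)]
[[624.3 414.7]
 [612.8 305.4]
 [355.2 334.3]
 [367.8 442.9]] [490.032254   374.30794588] [np.float64(-96.0), np.float64(173.6), np.float64(83.3), np.float64(-6.3)]
[[ 551.3 -331.9]
 [ 553.1 -395.1]
 [ 434.2 -401.3]
 [ 431.5 -337.4]] [ 492.50495404 -366.4016765 ] [np.float64(-88.4), np.float64(-177.0), np.float64(92.4), np.float64(2.6)]
knobs [575.000915  205.9788831  60.       ] [ 453.56133459 -207.60119073   67.        ] handle [ 620.72749178 -216.71671924   63.        ] [ 540.59321624 -208.72241084   63.        ] cup [ 653.09765187 -218.93758073   80.        ]
cam in tool [68.03366411  0.90760409 31.08320259] R cam axes in tool [[ 0.     1.    -0.   ]
 [-0.963  0.    -0.271]
 [-0.271  0.     0.963]]
w1 [(-90, array([-0.75,  0.99,  0.63,  1.78, -0.89,  0.68, -2.76])), (-30, array([-0.6 ,  0.91,  0.34,  1.78, -0.53,  0.55, -2.01])), (0, array([-0.53,  0.89,  0.22,  1.77, -0.36,  0.51, -1.64])), (90, array([-0.32,  
[... 648 characters left out ...]
([-0.22,  0.73,  0.28,  1.85, -0.33,  0.61, -1.83])), (0, array([-0.12,  0.72,  0.13,  1.85, -0.16,  0.59, -1.47])), (90, array([ 0.12,  0.72, -0.25,  1.84,  0.28,  0.62, -0.3 ]))]
p [(-90, array([-0.16,  1.11, -1.06,  1.87,  1.21,  0.99,  1.34])), (-30, array([-0.98,  0.87,  0.35,  1.9 , -0.6 ,  0.48, -2.3 ])), (0, array([-0.95,  0.86,  0.3 ,  1.9 , -0.53,  0.46, -1.84])), (90, array([-0.83,  0.84,  0.11,  1.89, -0.2 ,  0.42, -0.57]))]
p [(-90, array([-1.1 ,  1.14,  0.91,  1.63, -1.07,  0.95, -2.93])), (-30, array([-0.94,  1.  ,  0.55,  1.62, -0.71,  0.73, -2.14])), (0, array([-0.81,  0.95,  0.31,  1.62, -0.43,  0.65, -1.85])), (90, array([-0.55,  0.92, -0.14,  1.61,  0.2 ,  0.62, -0.8 ]))]
```

```bash
cat > t.py <<'E'
from h import *
E
python3 - <<'E'
from h import *
r.reach(*at(575.5,206.5,150,90)); print(r.get_time(),r.get_tcp_pos())
f=snap("wrist","w1a")
for n,X in [("top",(575.5,206.5,60)),("bot",(575.5,206.5,0)),("grasp",(575.5,206.5,150))]: print(n,proj(f,X,True))
E
```

```text
3.2917 [575.99967067 205.34458703 305.06332228]
top (np.float64(282.5430246919414), np.float64(214.9535965257168))
bot (np.float64(282.6784289053726), np.float64(194.45980531103314))
grasp (np.float64(282.14496451722255), np.float64(276.9128860615831))
```

View pics/w1a.png

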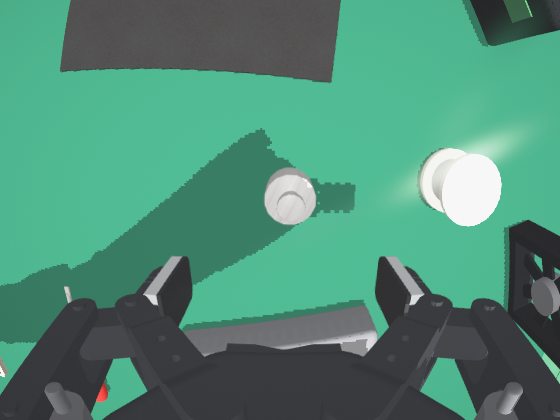

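```bash
python3 - <<'E'
from h import *
f=r.grab_frame("wrist")
print(onz(f,291,207,60,True), onz(f,290,193,36,True))
im=f["img"].astype(int); sat=im.max(2)-im.min(2)
m=((sat<25)&(im.min(2)>90)).astype(np.uint8); m[:150]=0;m[235:]=0;m[:,:255]=0;m[:,330:]=0
n,l,s,c=cv2.connectedComponentsWithStats(m);print(s,c)
t=r.grab_frame("top");c=t["img"][210:240,170:205,::-1];cv2.imwrite("pics/t1.png",cv2.resize(c,None,fx=16,fy=16,interpolation=cv2.INTER_NEAREST))
s=r.grab_frame("scene");c=s["img"][215:255,345:385,::-1];cv2.imwrite("pics/s1.png",cv2.resize(c,None,fx=14,fy=14,interpolation=cv2.INTER_NEAREST))
E
```

```text
[581.23238823 212.34758391  60.        ] [581.0154375  216.49842964  36.        ]
[[     0      0    560    420 232887]
 [   264    168     52     57   2313]] [[279.40043025 209.63000082]
 [289.52529183 196.41072201]]
```

View pics/t1.png

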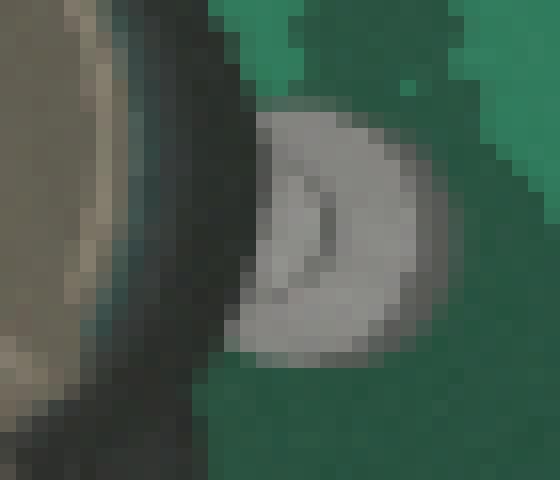

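View pics/s1.png

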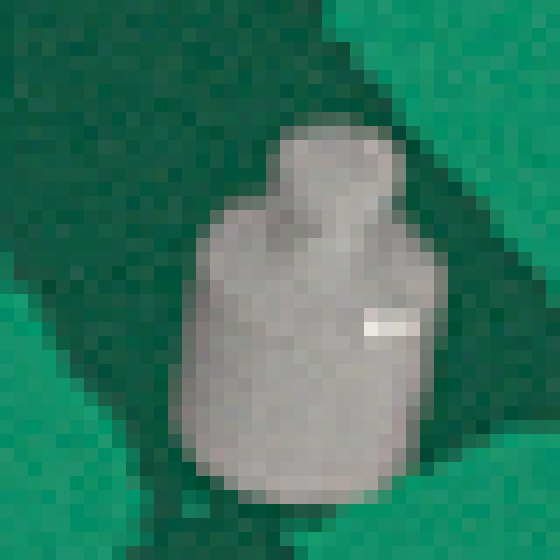

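```bash
python3 - <<'E'
from h import *
s=r.grab_frame("scene")
print("scene knob",onz(s,345+337/14-.5,215+142/14-.5,60), "bodyctr", onz(s,345+310/14-.5,215+345/14-.5,20))
t=r.grab_frame("top")
print("top knob",onz(t,188.2,224.3,60))
# pan ring via scene
c=s["img"][185:215,265:300,::-1];cv2.imwrite("pics/s2.png",cv2.resize(c,None,fx=16,fy=16,interpolation=cv2.INTER_NEAREST))
r.reach(*at(540,-5,190,0))
f=snap("wrist","pan1"); print(proj(f,(577,-4.5,81),True),r.get_tcp_pos())
E
```

```text
scene knob [581.52509682 211.60982468  60.        ] bodyctr [584.23085653 213.19641552  20.        ]
top knob [577.27424401 206.83751799  60.        ]
(np.float64(283.60513629813204), np.float64(161.85227785159805)) [540.3911429   -3.02322927 344.73180932]
```

View pics/pan1.png

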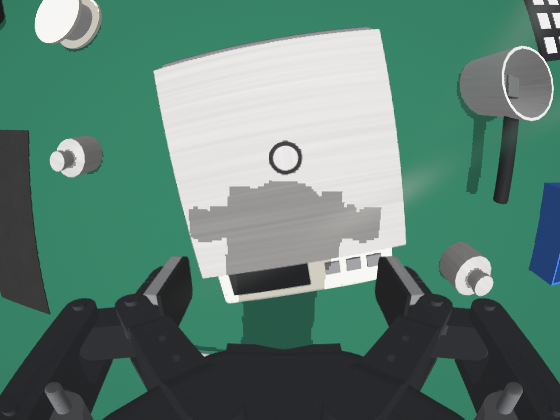

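View pics/s2.png

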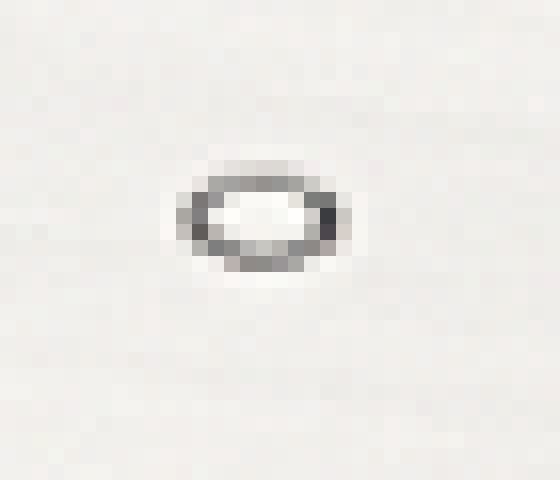

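```bash
python3 - <<'E'
from h import *
f=r.grab_frame("wrist"); print("wrist ring",onz(f,285.5,157.5,81,True))
s=r.grab_frame("scene"); print("scene ring",onz(s,281,198.4,81))
t=r.grab_frame("top"); print("top ring",onz(t,276.5,221.3,81))
# wrist view est. of others
print("w1 knob",onz(f,57,160,60,True)," w2 knob",onz(f,482,283,67,True),"handle",onz(f,511,118,63,True),onz(f,502,200,55,True))
print(r.get_tcp_pos(),r.get_ee_rot(),r.get_time())
E
```

```text
wrist ring [580.18988915  -5.21868264  81.        ]
scene ring [583.00285413  -3.01697814  81.        ]
top ring [577.59714882  -4.69525512  81.        ]
w1 knob [581.82748895 208.37821099  60.        ]  w2 knob [ 461.31576922 -203.08669083   67.        ] handle [ 623.2467206 -210.2386084   63.       ] [ 544.09081014 -216.24619515   55.        ]
[540.27980126  -3.37942457 344.54073771] [ 9.99998088e-01  1.88027662e-03 -2.75161554e-04 -4.62027381e-04] 4.6667
```

```bash
python3 - <<'E'
from h import *
r.reach(*at(580.5,210.5,150,90)); r.sleep(.2)
r.line_to(*at(580.5,210.5,85,90)); r.sleep(.3)
f=snap("wrist","w1b"); print(r.get_tcp_pos(),r.get_time(),proj(f,(580.5,210.5,60),True))
E
```

```text
[580.70299843 210.56676729 240.73210818] 6.6917 (np.float64(282.2671538010533), np.float64(255.33900087279494))
```

View pics/w1b.png

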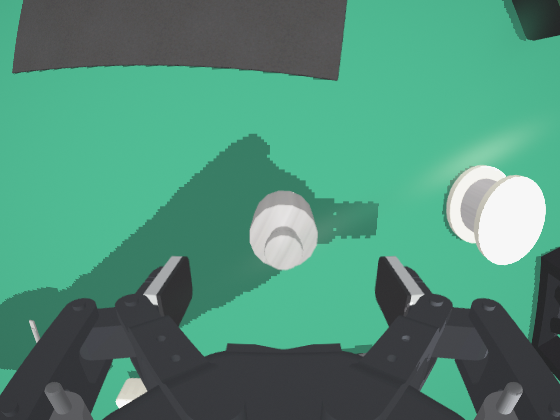

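```bash
python3 - <<'E'
from h import *
r.line_to(*at(581,212.5,22,90),speed=80); print(r.get_tcp_pos(),r.get_contact_force())
r.grab(50); print("gap",r.get_finger_gap(),r.get_tcp_pos())
r.line_to(*at(581,212.5,60,90),speed=60);r.sleep(.3);print(r.get_contact_force(),r.get_finger_gap())
r.line_to(*at(581,212.5,170,90)); r.reach(*at(580,-5,170,90)); r.sleep(.3)
f=snap("wrist","w1c"); print(r.get_tcp_pos(),r.get_contact_force(),r.get_time(),proj(f,(580.2,-5,81),True))
E
```

```text
[581.22212674 212.64842253 177.33956713] [ 0.0916293  -0.39017107  1.09616493]
gap 0.45518958014801875 [581.1283206  212.52551326 177.61963967]
[-0.15935288 -0.03418286 -3.44815475] 0.4558928132916171
[580.08488398  -3.95332217 324.98455832] [ 0.41945685 -0.48035681 -2.6573267 ] 11.3167 (np.float64(283.4847056341671), np.float64(219.31706836260463))
```

View pics/w1c.png

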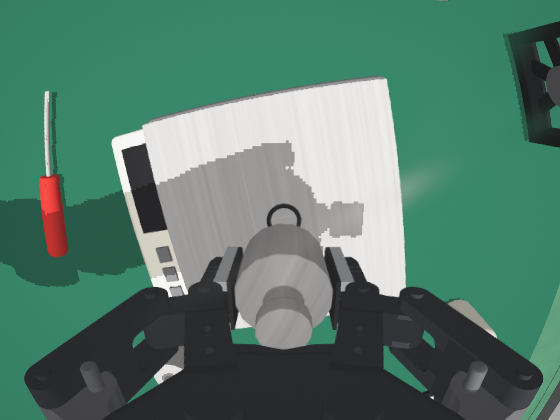

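```bash
python3 - <<'E'
from h import *
f=r.grab_frame("wrist"); print(onz(f,284,331,208,True),onz(f,284.5,218,81,True),r.get_tcp_pos())
r.line_to(*at(580.5,-5,22+81+6,90),speed=120)
hit=r.line_to(*at(580.5,-5,22+81-3.2,90),speed=15); r.sleep(.3)
print(r.get_tcp_pos(),r.get_contact_force())
snap("scene","s3",(200,140,360,270),5)
E
```

```text
[580.2654181   -2.72498498 208.        ] [580.86718428  -4.42803152  81.        ] [580.05956719  -4.23115649 325.00414533]
[580.71691101  -5.03044859 254.95516167] [ 1.70747871 -0.20283094  0.26446931]
```

View pics/s3.png

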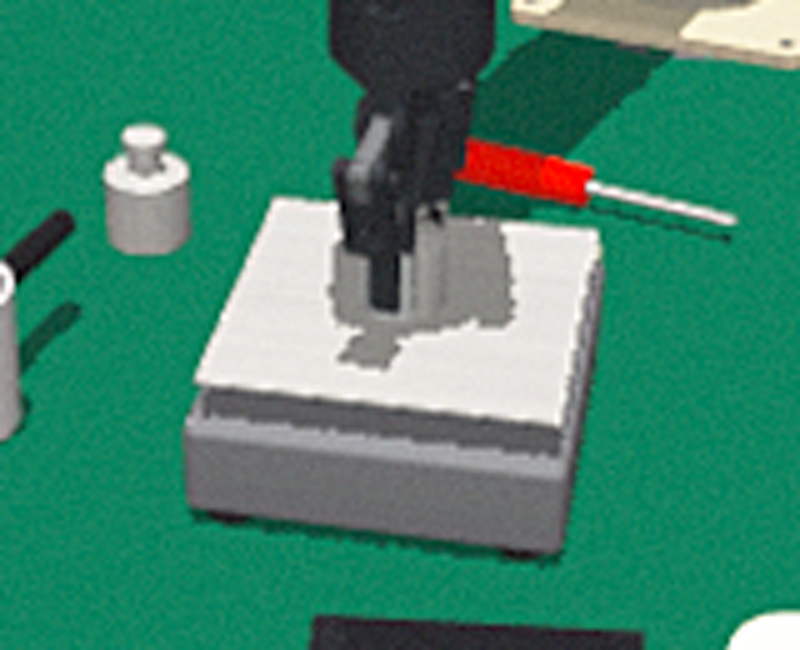

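```bash
python3 - <<'E'
from h import *
r.ungrasp(); r.line_to(*at(580.5,-5,190,90),speed=120); t=r.get_time(); r.sleep(1.2)
f=snap("wrist","w1d"); print(t,r.get_time(),r.get_tcp_pos(),proj(f,(580.5,-4.5,60+77.3),True))
t=snap("top","t2",(225,165,385,285),5)
E
```

```text
14.5667 15.8167 [580.4997343   -4.98891416 344.99531122] (np.float64(283.36578267473715), np.float64(235.26767916492003))
```

View pics/w1d.png

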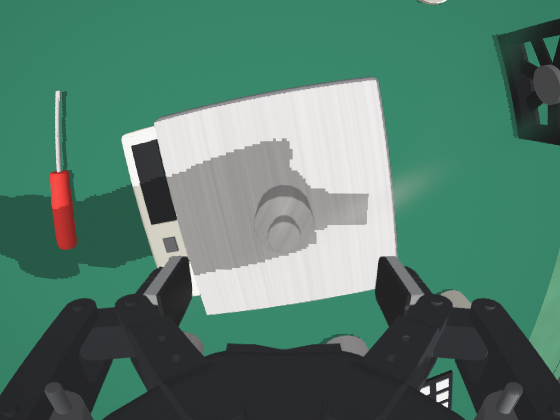

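```bash
python3 - <<'E'
from h import *
x,y=581,-4.0
r.line_to(*at(x,y,22+81-3.5,90),speed=100); r.grab(50); print("gap",r.get_finger_gap(),r.get_contact_force())
r.line_to(*at(x,y,130,90),speed=50); r.line_to(*at(x,y,190,90)); 
r.reach(*at(559,330,190,90)); r.sleep(.3)
f=snap("wrist","pad1"); print(r.get_tcp_pos(),r.get_finger_gap(),r.get_time())
t=snap("top","t3")
E
```

```text
gap 0.4554535283425008 [-0.26676783 -0.56509239  0.32047797]
[559.39484801 329.22589745 345.1155108 ] 0.4575324763626135 20.3417
```

View pics/pad1.png

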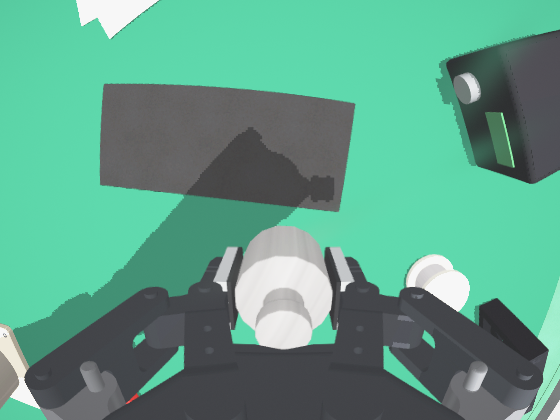

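View pics/t3.png

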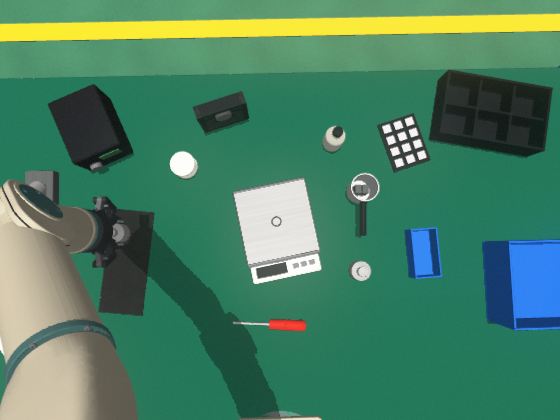

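Pad corners in the wrist view: (104,84), (355,103), (339,211), (100,184). The weight is still upright in the jaws, and the scale ring is clear.

```bash
python3 - <<'E'
from h import *
f=r.grab_frame("wrist")
P=np.array([onz(f,*p,2,True)[:2] for p in [(104,84),(355,103),(339,211),(100,184)]]);c=P.mean(0);print(P.round(1),c)
d=(P[1]-P[0]+P[2]-P[3]);d/=np.linalg.norm(d);print(d)
tgt=c+60*d;print(tgt)
np.save("pad.npy",np.array([c,d]))
x,y=tgt
r.reach(*at(x,y,120,90)); r.line_to(*at(x,y,22+2+8,90),speed=120)
h=r.line_to(*at(x,y,22+2-1.5,90),speed=15,f_stop=2.5);print(h,r.get_tcp_pos(),r.get_contact_force())
r.sleep(.2); r.ungrasp(); r.line_to(*at(x,y,150,90)); r.sleep(.3)
f=snap("wrist","pad2");print(proj(f,(x,y,62),True),r.get_time())
E
```

```text
[[371.7 442.6]
 [628.1 412.4]
 [615.5 304.5]
 [358.4 335.1]] [493.43140738 373.64984279]
[ 0.99308959 -0.11735868]
[553.01678301 366.60832226]
True [553.07914275 366.64495211 179.90552411] [-0.24207497  0.01530611  4.13773775]
(np.float64(283.9255366819258), np.float64(217.69848114921075)) 24.3167
```

View pics/pad2.png

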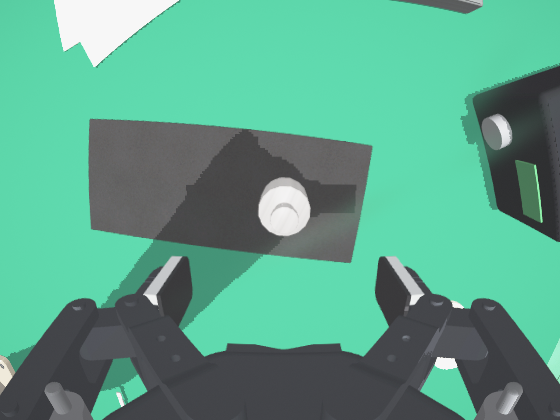

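```bash
python3 - <<'E'
from h import *
r.reach(*at(555,300,200,60)); r.reach(*at(458,-205,190,0)); r.sleep(.3)
f=snap("wrist","m1");print(proj(f,(458,-205,67),True),r.get_tcp_pos(),r.get_time())
E
```

```text
(np.float64(282.34112183583653), np.float64(205.90893711570126)) [ 458.17656045 -204.71037786  344.97968655] 26.9583
```

View pics/m1.png

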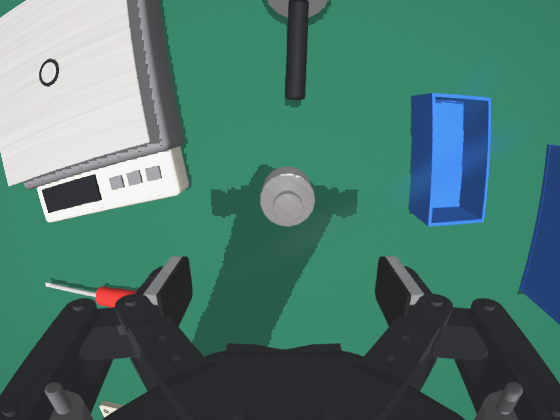

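```bash
python3 - <<'E'
from h import *
f=r.grab_frame("wrist"); p=onz(f,288,205,67,True);print(p)
print("bin top corners",[onz(f,*q,50,True).round(1) for q in [(433,93),(491,98),(485,221),(430,225)]])
x,y=p[:2]
r.line_to(*at(x,y,110,0)); r.sleep(.2); f=snap("wrist","m2"); print(proj(f,(x,y,67),True))
E
```

```text
[ 458.65676642 -209.59197453   67.        ]
bin top corners [array([ 553.8, -334.1,   50. ]), array([ 556.8, -397.4,   50. ]), array([ 438. , -404.8,   50. ]), array([ 435.1, -341.2,   50. ])]
(np.float64(280.7766281305413), np.float64(244.71652856379558))
```

View pics/m2.png

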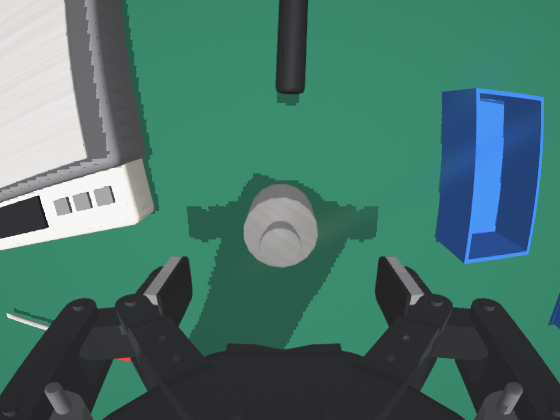

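```bash
python3 - <<'E'
from h import *
x,y=459.6,-209.4
r.line_to(*at(x,y,25,0),speed=100); r.grab(60); print("gap",r.get_finger_gap())
r.line_to(*at(x,y,60,0),speed=60); r.line_to(*at(x,y,190,0)); r.reach(*at(580.5,-4.5,190,0)); r.sleep(.3)
f=snap("wrist","m3");print(r.get_tcp_pos(),r.get_contact_force(),r.get_time(),proj(f,(580.5,-4.5,81),True),proj(f,(580.5,-4.5,190+42),True))
E
```

```text
gap 0.5478438955734568
[580.36116347  -5.41899493 345.09631255] [-0.49587093  0.04753707 -4.49437175] 32.425 (np.float64(279.95235572070027), np.float64(210.27786681901847)) (np.float64(275.78991217510054), np.float64(343.23545636325116))
```

View pics/m3.png

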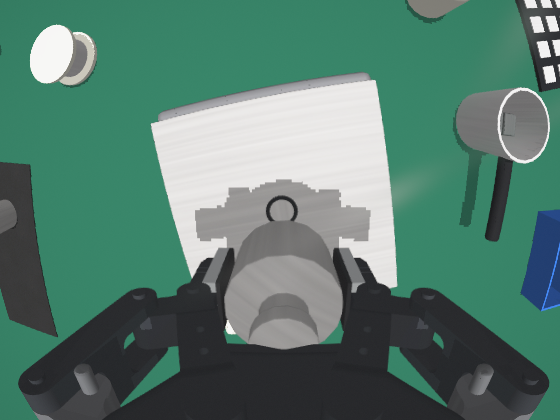

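```bash
python3 - <<'E'
from h import *
x,y=580.5,-5
r.line_to(*at(x,y,25+81+6,0),speed=120); r.line_to(*at(x,y,25+81-5.6,0),speed=15); r.sleep(.3)
print(r.get_tcp_pos(),r.get_contact_force())
r.ungrasp(); r.line_to(*at(x,y,190,0),speed=120); t=r.get_time(); r.sleep(1.2)
f=snap("wrist","m4"); print(t,r.get_time(),proj(f,(x,y,67+75),True))
E
```

```text
[580.68581199  -4.99519599 255.53499355] [ 0.50793151 -0.15413027 -0.37633191]
35.8167 37.0667 (np.float64(281.2451216215238), np.float64(240.82453711943413))
```

View pics/m4.png

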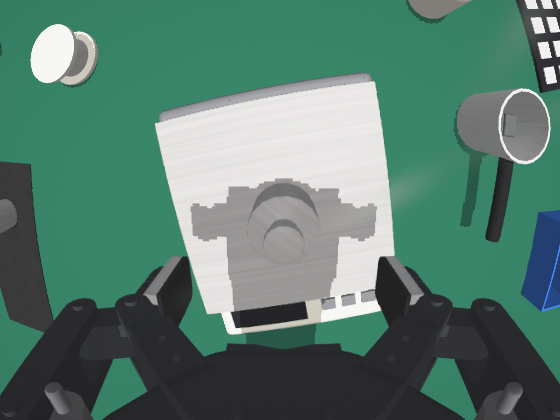

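```bash
python3 - <<'E'
from h import *
x,y=580.5,-5
r.line_to(*at(x,y,25+81-5.9,0),speed=100); r.grab(60); print("gap",r.get_finger_gap(),r.get_contact_force())
r.line_to(*at(x,y,135,0),speed=50); r.line_to(*at(x,y,190,0))
c,d=np.load("pad.npy"); x,y=c-60*d; print(x,y)
r.reach(*at(x,y,190,0)); r.sleep(.2)
snap("wrist","m5")
E
```

```text
gap 0.545284884079045 [ 0.5973113  -0.12704316 -0.49718275]
433.84603175633305 380.6913633120175
```

View pics/m5.png

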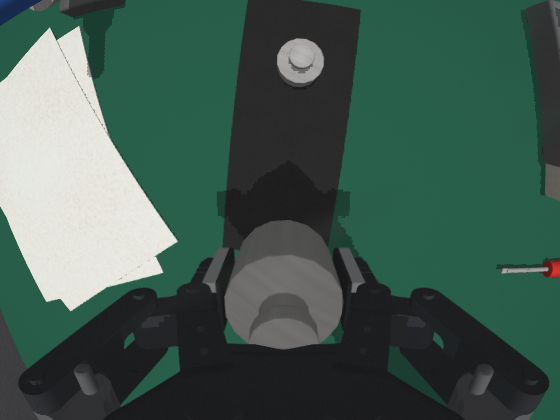

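```bash
python3 - <<'E'
from h import *
c,d=np.load("pad.npy"); x,y=c-60*d
r.line_to(*at(x,y,25+2+8,0),speed=120); print(r.line_to(*at(x,y,25+2-1.5,0),speed=15,f_stop=3),r.get_tcp_pos(),r.get_contact_force())
r.sleep(.2); r.ungrasp(); r.line_to(*at(x,y,180,0)); r.sleep(.2)
snap("wrist","m6"); print(r.get_time())
r.reach(*at(495,-370,200,3)); r.sleep(.3)
snap("wrist","b1");snap("top","t4"); print(r.get_time())
E
```

```text
True [433.87522552 380.67877578 183.02836912] [-0.93263377  0.08258979  4.3360759 ]
45.725
48.7833
```

View pics/m6.png

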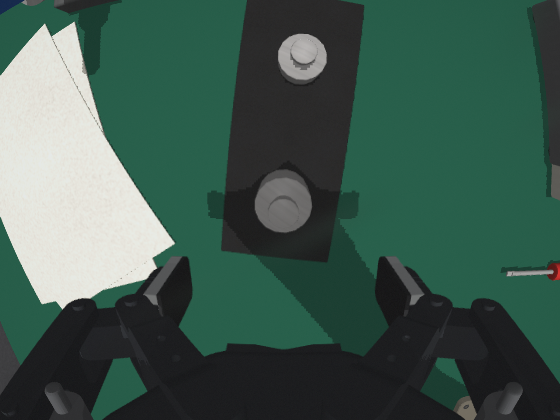

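View pics/b1.png

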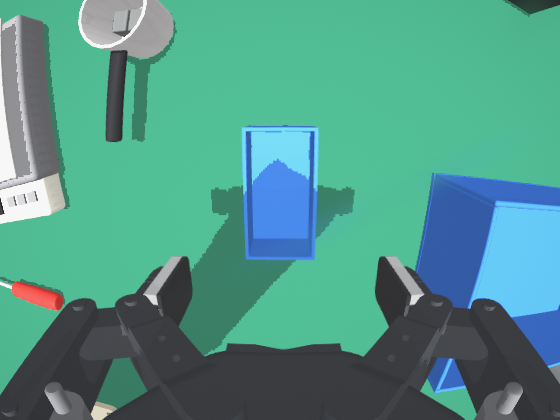

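View pics/t4.png

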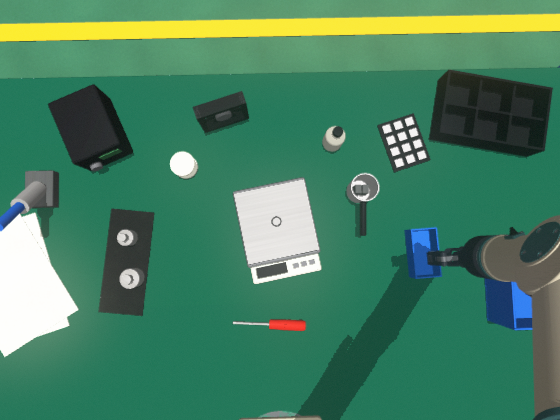

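```bash
cat >> h.py <<'E'
from scipy.spatial.transform import Rotation as Ro
def cupR(a,e,th=0):
    """bar azimuth a (deg, handle->cup), tool dips e deg below, rolled th deg about the bar"""
    a,e,th=np.radians([a,e,th]); 
    z=np.array([np.cos(e)*np.cos(a),np.cos(e)*np.sin(a),-np.sin(e)]); y=np.array([np.sin(a),-np.cos(a),0]); x=np.cross(y,z)
    R=Ro.from_matrix(np.stack([x,y,z],1)); ax=np.array([np.cos(a),np.sin(a),0])
    return Ro.from_rotvec(ax*th)*R
def cuppose(c,a,e,th,zbar,s):
    """c: xy of cup axis point on bar; s: distance of grip from cup axis; returns TCP pose"""
    R=cupR(a,e,th); ax=np.array([np.cos(np.radians(a)),np.sin(np.radians(a)),0])
    g=np.array([c[0],c[1],zbar])-s*ax
    return list(g-155*R.as_matrix()[:,2]), list(R.as_quat())
E
python3 - <<'E'
from h import *
f=r.grab_frame("wrist")
P=np.array([onz(f,*q,50,True)[:2] for q in [(243,128),(318,128),(316,258),(247,258)]]);c=P.mean(0)
print(P.round(1),c,[np.degrees(np.arctan2(*(b-a)[::-1])).round(1) for a,b in [(P[3],P[0]),(P[2],P[1])]])
print("cup handle",onz(f,118,55,63,True),onz(f,113,138,63,True))
for e in (10,20,30,45):
  g=r.solve_ik(*cuppose((656,-217),-3,e,0,55,75)); print("grasp",e,None if g is None else np.round(g,2))
  for a in (-20,0,10,25):
    ok=[th for th in range(-140,141,10) if r.solve_ik(*cuppose((580,-5),a,e,th,185,75)) is not None]
    print(e,a,ok)
E
```

```text
[[ 553.3 -334.1]
 [ 556.5 -396.9]
 [ 438.8 -404.4]
 [ 435.4 -340.5]] [ 496.00597171 -369.00051058] [np.float64(3.1), np.float64(3.6)]
cup handle [ 618.3387604  -221.88254646   63.        ] [ 544.83270891 -218.91317454   63.        ]
grasp 10 [ 1.28  1.71 -0.88  2.35  3.69  1.25  2.82]
10 -20 []
10 0 []
10 10 []
10 25 [80, 90, 100, 110, 120, 130, 140]
grasp 20 [ 1.07  1.43 -0.7   2.4   3.51  1.34  2.52]
20 -20 [-130, -120, -110, -100, -90, -80, -70]
20 0 []
20 10 []
20 25 [40, 50, 60]
grasp 30 [ 1.    1.27 -0.7   2.4   3.29  1.18  2.43]
30 -20 [-140, -130, -120, -110, -100, -90, -80, -70, -60, -50, -40]
30 0 [-140, -130]
30 10 [80, 90, 100]
30 25 [30, 40, 70, 80, 90, 100, 110, 120, 130, 140]
grasp 45 [ 0.8   0.99 -0.51  2.33  3.13  0.8   2.19]
45 -20 [-140, -130, -120, -110, -100, -90, -80, -70, -60, -50, -40, -30, -20]
45 0 [-130, -120, -110, -100, -90, -80, 70, 80]
45 10 [-140, -130, -120, -110, 40, 50, 80, 90, 100, 110, 120, 130, 140]
45 25 [-140, -130, 10, 40, 50, 60, 70, 80, 90, 100, 110, 120, 130, 140]
```

```bash
time python3 - <<'E'
from h import *
print(r.get_time())
ths=range(-130,131,20)
for e in (30,45,60,75,90):
  g=r.solve_ik(*cuppose((656,-219),-2,e,0,55,75)); print("grasp",e,None if g is None else np.round(g,2))
  for a in range(-120,121,20):
    ok=''.join('#' if r.solve_ik(*cuppose((580,-5),a,e,th,185,75)) is not None else '.' for th in ths)
    print(e,a,ok)
print(r.get_time())
E
```

```text
48.8333
grasp 30 [ 1.02  1.26 -0.7   2.39  3.31  1.14  2.44]
30 -120 ......########
30 -100 ....##########
30 -80 ##############
30 -60 ##############
30 -40 #######......#
30 -20 #####.........
30 0 #.............
30 20 .........#..##
30 40 #.....#.######
30 60 .####.########
30 80 ##############
30 100 ##########....
30 120 ########......
grasp 45 [ 0.82  0.99 -0.51  2.32  3.16  0.78  2.19]
45 -120 .....#########
45 -100 .....#########
45 -80 ...###########
45 -60 #########...##
45 -40 ########.....#
45 -20 ######........
45 0 ###.......#...
45 20 #........#####
45 40 ......########
45 60 .#...#########
45 80 #.##.######...
45 100 #########.....
45 120 #########.....
grasp 60 [ 0.63  0.83 -0.33  2.17  3.04  0.32  2.1 ]
60 -120 .....#########
60 -100 .....#########
60 -80 ....######..##
60 -60 #########....#
60 -40 ########......
60 -20 ########...#..
60 0 #########.####
60 20 ##....########
60 40 #.....########
60 60 .....#########
60 80 .##.######....
60 100 #....####.....
60 120 #########.....
grasp 75 [ 0.69  0.84 -0.52  1.96  1.13  0.33 -2.3 ]
75 -120 .....#########
75 -100 .....#########
75 -80 ....#####...##
75 -60 ...######....#
75 -40 #########.....
75 -20 ##########..##
75 0 ##############
75 20 ##############
75 40 ##...#########
75 60 #....######...
75 80 .#...#####....
75 100 ..#######.....
75 120 ....#####.....
grasp 90 [ 0.27  0.84  0.06  1.74 -0.09  0.56 -1.22]
90 -120 ....##########
90 -100 ....######..##
90 -80 ....#####...##
90 -60 ....#####.....
90 -40 ..#########.##
90 -20 ##############
90 0 ##############
90 20 ##############
90 40 ############..
90 60 ##...#####....
90 80 ##...#####....
90 100 .#..######....
90 120 ..########....
48.8333
real	0m48.128s
user	0m1.738s
sys	0m0.659s
```

```bash
python3 - <<'E'
from h import *
x,y=496,-369
r.line_to(*at(x,y,110,3.4)); r.sleep(.2); f=snap("wrist","b2"); print(proj(f,(x,y,50),True))
print([proj(f,(*(p),50),True) for p in [(553.3,-334.1),(556.5,-397)]])
E
```

```text
(np.float64(280.39289640151964), np.float64(233.74626884719058))
[(np.float64(225.25107412197616), np.float64(135.60823817910682)), (np.float64(335.4450125334837), np.float64(136.4031522683685))]
```

View pics/b2.png

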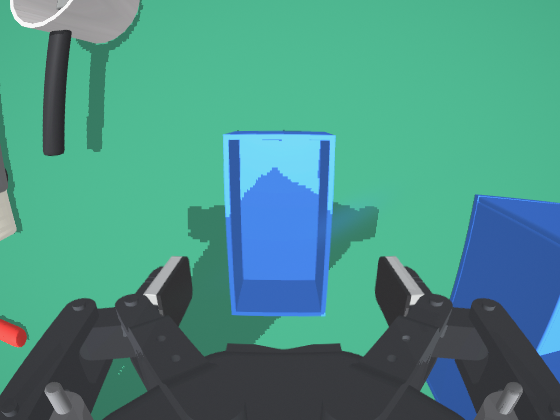

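```bash
python3 - <<'E'
from h import *
x,y=496,-369
print(r.line_to(*at(x,y,30,3.4),speed=80,f_stop=8),r.get_tcp_pos())
r.grab(30); print("gap",r.get_finger_gap())
r.line_to(*at(x,y,60,3.4),speed=60); r.line_to(*at(x,y,200,3.4)); r.reach(*at(580.5,-5,200,100)); r.sleep(.3)
f=snap("wrist","b3");print(r.get_tcp_pos(),r.get_contact_force(),r.get_time(),proj(f,(580.5,-5,81),True))
E
```

```text
False [ 496.2320742  -369.18154527  185.52914859]
gap 0.7450943248467283
[580.51885059  -5.55537046 354.97883684] [ 0.87988665  0.80028033 -1.39622913] 54.7833 (np.float64(283.7852876887133), np.float64(204.52673437596252))
```

View pics/b3.png

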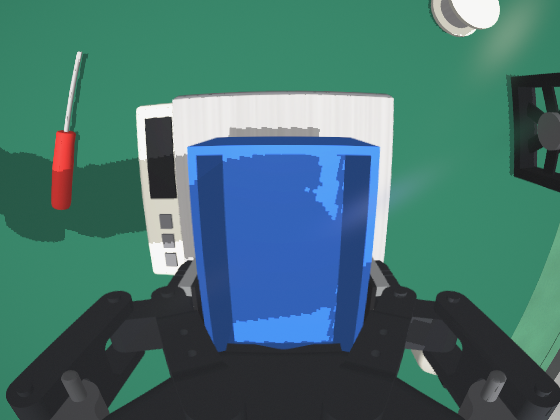

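```bash
python3 - <<'E'
from h import *
f=r.grab_frame("wrist"); R=Ro.from_quat(r.get_ee_rot()).as_matrix(); p=r.get_tcp_pos()
for q in [(190,147),(379,147)]: print((R.T@(onz(f,*q,220,True)-p)).round(1))
x,y=580.5,-5
r.line_to(*at(x,y,30+81+6,100),speed=120); r.line_to(*at(x,y,30+81-1.7,100),speed=15); r.sleep(.3)
print(r.get_tcp_pos(),r.get_contact_force())
r.ungrasp(); r.line_to(*at(x,y,220,100),speed=120); r.sleep(.3)
f=snap("wrist","b4"); a=np.radians(100);d=np.array([np.cos(a),np.sin(a)]);n=np.array([-d[1],d[0]])
print([np.round(proj(f,(*(np.array([x,y])+60*s*d+32*t*n),129),True),0) for s,t in [(1,1),(1,-1),(-1,-1),(-1,1)]],r.get_time())
E
```

```text
[ 58.4 -30.9 135. ]
[ 58.4  31.2 135. ]
[580.70216923  -5.04103966 264.46183723] [ 1.57587732 -0.66015217  0.51117332]
[array([236., 130.]), array([333., 130.]), array([326., 292.]), array([242., 291.])] 58.4167
```

View pics/b4.png

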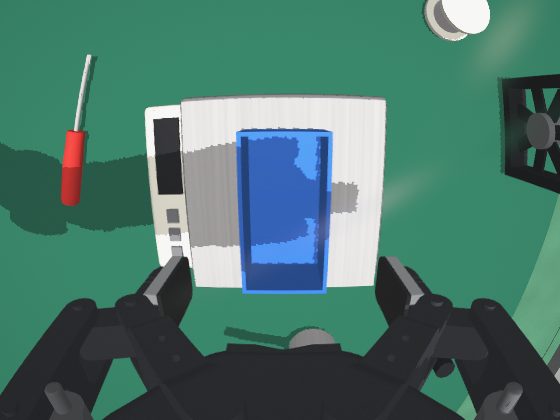

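```bash
python3 - <<'E'
from h import *
r.reach(*at(590,-200,230,0)); r.sleep(.3)
f=snap("wrist","c1"); print(r.get_tcp_pos(),r.get_time())
E
```

```text
[ 590.08431588 -199.52994132  384.96652428] 59.7917
```

View pics/c1.png

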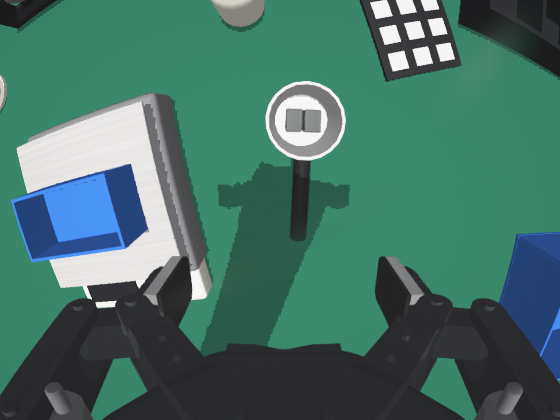

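```bash
python3 - <<'E'
from h import *
f=r.grab_frame("wrist")
im=f["img"].astype(int); dark=((im.max(2)<60)).astype(np.uint8); dark[:160]=0;dark[245:]=0;dark[:,:270]=0;dark[:,330:]=0
n,l,s,c=cv2.connectedComponentsWithStats(dark); i=1+np.argmax(s[1:,4]); print(s[i],c[i])
for v in (165,185,205,225,236):
    u=np.where(l[v]==i)[0]; 
    if len(u): print(v,u.min(),u.max(),onz(f,(u.min()+u.max())/2,v,55,True).round(1))
print("rim",onz(f,305.5,120.5,80,True),"end",onz(f,298,241,58,True))
for th0 in (-50,-40,-30,30,40,50):
  print(th0,[ (s_:=r.solve_ik(*cuppose((656,-219),-2,90,th0,55+h,75))) is not None and np.round(s_,2) for h in (0,80)])
E
```

```text
[ 290  160   20   81 1227] [299.0798696  201.11083945]
165 293 309 [ 614.7 -217.    55. ]
185 292 308 [ 595.7 -216.3   55. ]
205 291 307 [ 576.2 -215.7   55. ]
225 290 305 [ 556.1 -214.5   55. ]
236 290 304 [ 544.6 -214.2   55. ]
rim [ 656.251136   -219.08487571   80.        ] end [ 540.50692775 -215.11152089   58.        ]
-50 [array([-0.54,  1.18,  0.74,  1.83,  0.41,  0.47, -2.14]), array([-0.53,  1.02,  0.72,  1.84,  0.51,  0.58, -2.12])]
-40 [array([-0.43,  1.06,  0.65,  1.85,  0.34,  0.42, -1.98]), array([-0.41,  0.91,  0.63,  1.84,  0.42,  0.55, -1.97])]
-30 [array([-0.28,  0.96,  0.52,  1.85,  0.26,  0.41, -1.8 ]), array([-0.27,  0.82,  0.5 ,  1.83,  0.32,  0.56, -1.79])]
30 [array([ 0.64,  0.98, -0.17,  1.53, -0.39,  0.94, -0.8 ]), array([ 0.63,  0.87, -0.16,  1.51, -0.39,  1.06, -0.85])]
40 [array([ 0.72,  1.06, -0.22,  1.44, -0.45,  1.09, -0.73]), array([ 0.72,  0.95, -0.21,  1.43, -0.45,  1.19, -0.79])]
50 [array([ 0.78,  1.15, -0.27,  1.34, -0.49,  1.23, -0.7 ]), array([ 0.79,  1.04, -0.27,  1.35, -0.5 ,  1.32, -0.75])]
```

```bash
python3 - <<'E'
from h import *
for a in (0,10):
 for th in range(-100,101,20):
  s=r.solve_ik(*cuppose((580,-5),a,90,th,200,75)); print(a,th,None if s is None else np.round(s,2))
E
```

```text
0 -100 [-1.07  1.45  0.78  1.73  0.58  1.3  -2.5 ]
0 -80 [-1.04  1.21  0.74  1.81  0.54  1.13 -2.44]
0 -60 [-0.97  0.97  0.69  1.88  0.47  0.97 -2.34]
0 -40 [-0.81  0.74  0.59  1.93  0.38  0.83 -2.18]
0 -20 [-0.52  0.56  0.37  1.97  0.22  0.72 -1.93]
0 0 [-0.11  0.49  0.09  1.97 -0.07  0.68 -1.54]
0 20 [ 0.28  0.54 -0.16  1.95 -0.39  0.75 -1.12]
0 40 [ 0.56  0.68 -0.32  1.9  -0.61  0.9  -0.82]
0 60 [ 0.74  0.88 -0.42  1.84 -0.72  1.09 -0.64]
0 80 [ 0.82  1.09 -0.47  1.77 -0.79  1.28 -0.53]
0 100 [ 0.85  1.31 -0.52  1.69 -0.84  1.48 -0.46]
10 -100 [-1.19  1.52  0.89  1.89  0.62  1.03 -2.56]
10 -80 [-1.14  1.24  0.83  1.97  0.63  0.88 -2.49]
10 -60 [-1.04  0.96  0.75  2.02  0.6   0.76 -2.37]
10 -40 [-0.87  0.72  0.66  2.04  0.46  0.65 -2.1 ]
10 -20 [-0.5   0.54  0.37  2.02  0.28  0.63 -1.81]
10 0 [-0.05  0.49  0.05  1.97 -0.04  0.68 -1.38]
10 20 [ 0.31  0.57 -0.17  1.89 -0.32  0.83 -1.01]
10 40 [ 0.54  0.72 -0.31  1.8  -0.49  1.04 -0.78]
10 60 [ 0.69  0.91 -0.4   1.7  -0.58  1.25 -0.67]
10 80 [ 0.76  1.12 -0.45  1.61 -0.66  1.45 -0.6 ]
10 100 [ 0.78  1.33 -0.5   1.54 -0.74  1.65 -0.56]
```

```bash
cat >> h.py <<'E'
def cupback(c,a,e,th,zbar,s,back):
    p,q=cuppose(c,a,e,th,zbar,s); return list(np.array(p)-back*Ro.from_quat(q).as_matrix()[:,2]),q
E
python3 - <<'E'
from h import *
c=(655.7,-218.8);A=(c,-2.3,90,-25,55,75)
r.reach(*cupback(*A,90)); r.sleep(.2)
snap("wrist","c2");snap("scene","c2s",(120,90,340,255),3.5)
print(r.get_tcp_pos(),r.get_joint_positions())
E
```

```text
[ 585.00945503 -114.6368295   278.3853458 ] [-0.2444878   0.77391286  0.43109592  1.81996867  0.25007481  0.59527769
 -1.75145919]
```

View pics/c2.png

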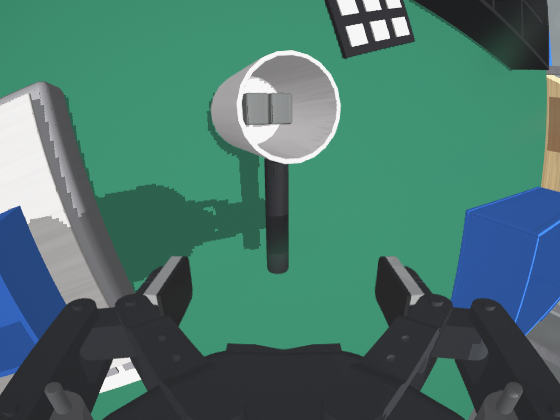

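View pics/c2s.png

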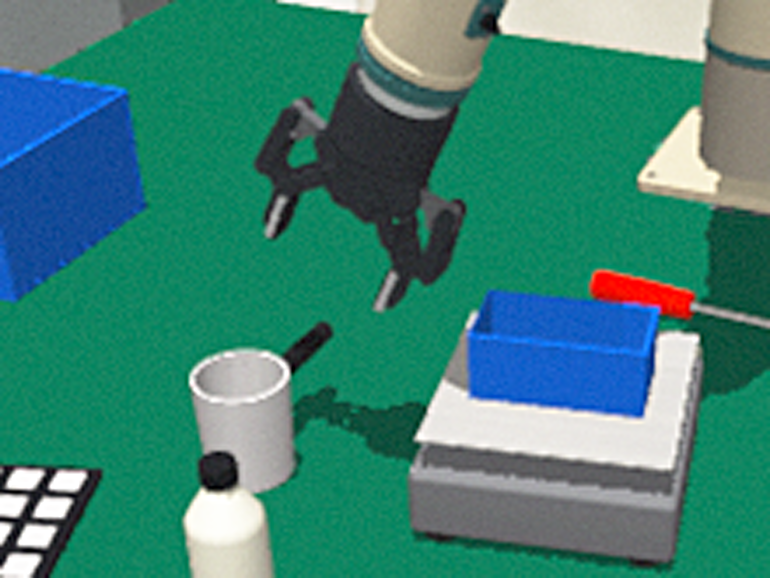

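```bash
python3 - <<'E'
from h import *
c=(655.7,-218.8);A=(c,-2.3,90,-25,55,75)
print("cmd",cupback(*A,90)[0],r.get_tcp_pos())
f=r.grab_frame("wrist"); ax=np.array([np.cos(np.radians(-2.3)),np.sin(np.radians(-2.3))])
for s in (45,75,115): print(s,np.round(proj(f,(*(np.array(c)-s*ax),55),True),1))
print("rim",proj(f,(*c,80),True))
r.line_to(*cupback(*A,40)); r.sleep(.2); f=snap("wrist","c3")
for s in (75,115): print(s,np.round(proj(f,(*(np.array(c)-s*ax),55),True),1))
E
```

```text
cmd [np.float64(584.9157253245755), np.float64(-112.33205495100043), np.float64(277.04540782397925)] [ 585.00945503 -114.6368295   278.3853458 ]
45 [277.7 176.1]
75 [278.1 219. ]
115 [278.6 270.8]
rim (np.float64(294.8103187863494), np.float64(107.2006100607344))
75 [281.7 247.4]
115 [281.8 308.5]
```

View pics/c3.png

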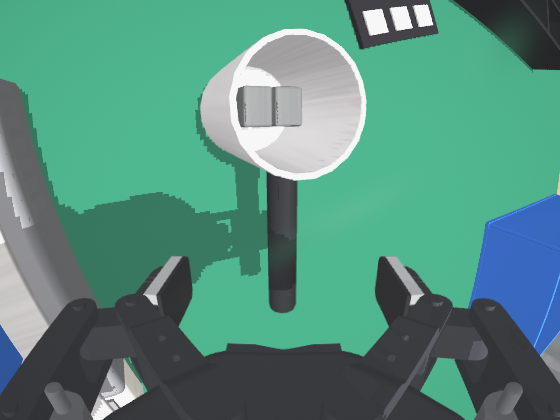

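```bash
python3 - <<'E'
from h import *
c=(655.7,-218.8);A=(c,-2.3,90,-25)
print(r.line_to(*cuppose(*A,55,75),speed=60,f_stop=10),r.get_tcp_pos(),r.get_contact_force())
r.sleep(.2);r.grab(110);print("gap",r.get_finger_gap(),r.get_contact_force())
r.line_to(*cuppose(*A,85,75),speed=50); r.sleep(.3);print(r.get_contact_force(),r.get_wrist_torque(),r.get_finger_gap())
snap("wrist","c4");snap("scene","c4s",(120,90,340,255),3.5);print(r.get_time())
E
```

```text
False [ 583.49883139 -150.33056046  195.48849293] [ 0.10491513 -0.3959296  -0.14054765]
gap 0.1501507290372709 [-0.17084175  1.33304348  2.70696397]
[ 0.3087651  -0.44070173 -3.07319811] [ 0.66132717  0.21078023 -0.03673627] 0.1542087041976293
64.375
```

View pics/c4.png

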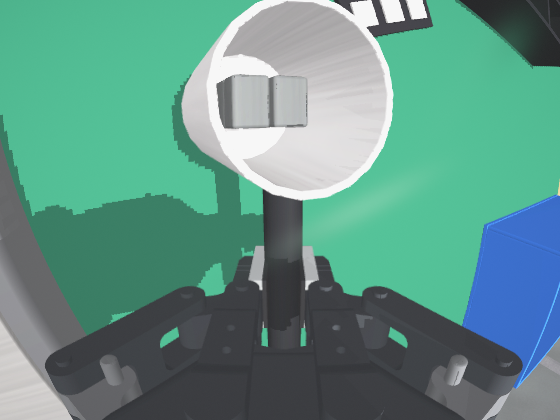

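View pics/c4s.png

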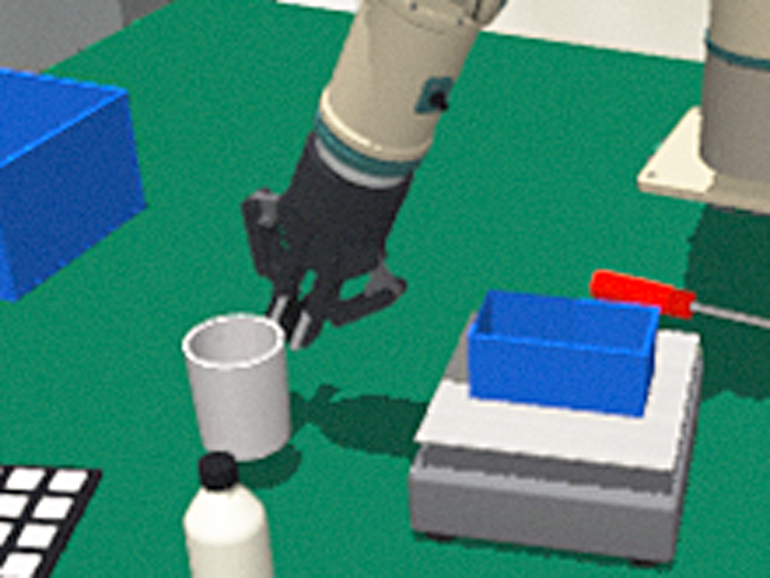

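```bash
python3 - <<'E'
from h import *
c=(655.7,-218.8);b=(577.9,9.8)
r.line_to(*cuppose(c,-2.3,90,-25,235,75),speed=120)
r.line_to(*cuppose(b,10,90,-25,235,75),speed=120)
r.line_to(*cuppose(b,10,90,15,225,75),speed=100)
r.line_to(*cuppose(b,10,90,35,200,75),speed=80); r.sleep(.3)
print(r.get_tcp_pos(),r.get_finger_gap(),r.get_time(),r.get_joint_positions())
snap("scene","p1",(160,90,360,255),3.5);snap("top","p1t",(200,140,380,300),4)
E
```

```text
[519.54291836 -90.33831537 327.38811569] 0.15150956969460197 70.35 [ 0.42909584  0.66389393 -0.21447364  1.84185035 -0.51389513  0.97949433
 -0.79103035]
```

View pics/p1.png

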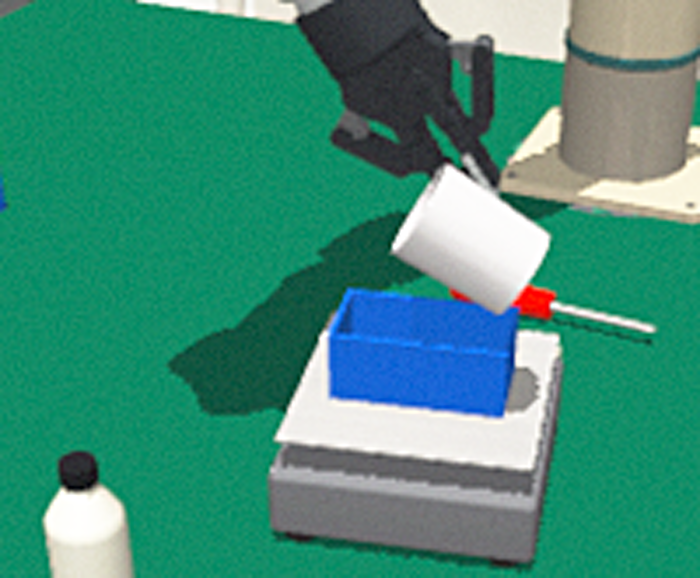

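View pics/p1t.png

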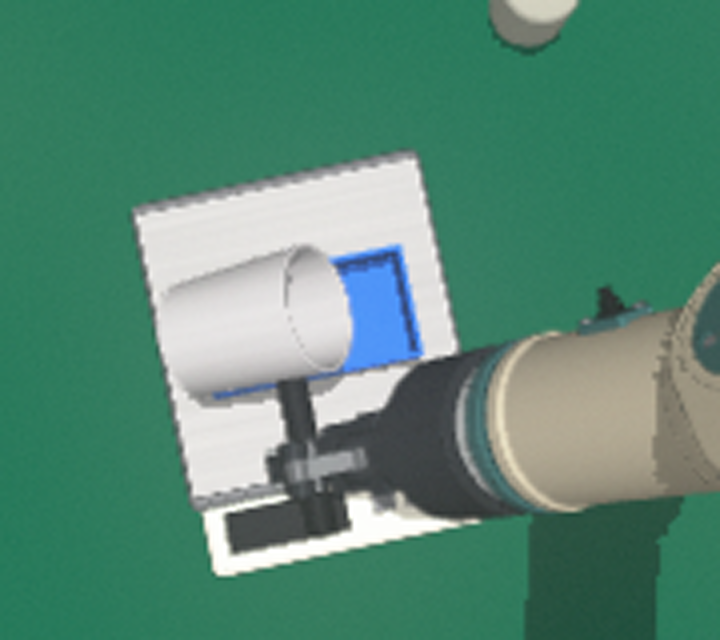

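```bash
python3 - <<'E'
from h import *
b=(577.9,9.8)
for th,z,sp in [(60,190,50),(75,186,25),(85,186,20),(95,186,20),(105,188,25)]:
    r.line_to(*cuppose(b,10,90,th,z,75),speed=sp); r.sleep(.2); print(th,r.get_contact_force(),r.get_time())
r.sleep(.5)
snap("scene","p2",(160,90,360,255),3.5);snap("top","p2t",(200,140,380,300),4);snap("wrist","p2w")
print(r.get_finger_gap(),r.get_joint_positions(),r.get_contact_force())
E
```

```text
60 [-0.3929203   0.16681846 -3.48576104] 72.2917
75 [ 0.13116872  0.8132642  -2.38088531] 74.4083
85 [ 0.01959058 -0.65569203 -1.65491819] 76.1083
95 [ 0.324708    0.2829411  -1.45191566] 77.8083
105 [-0.53669131 -0.44269035 -1.74739275] 79.1583
0.14722969051388538 [ 0.76283398  1.38842278 -0.49770791  1.53678139 -0.76808059  1.67010989
 -0.52492493] [ 0.45459805 -0.14545863 -1.9362454 ]
```

View pics/p2.png

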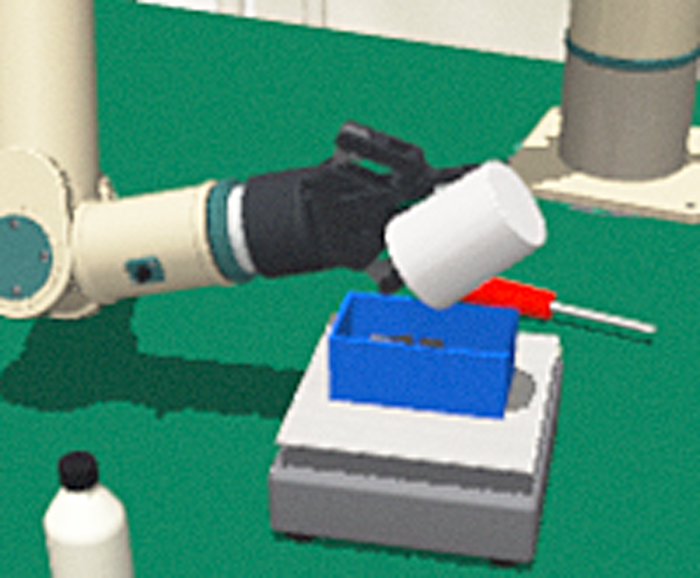

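View pics/p2t.png

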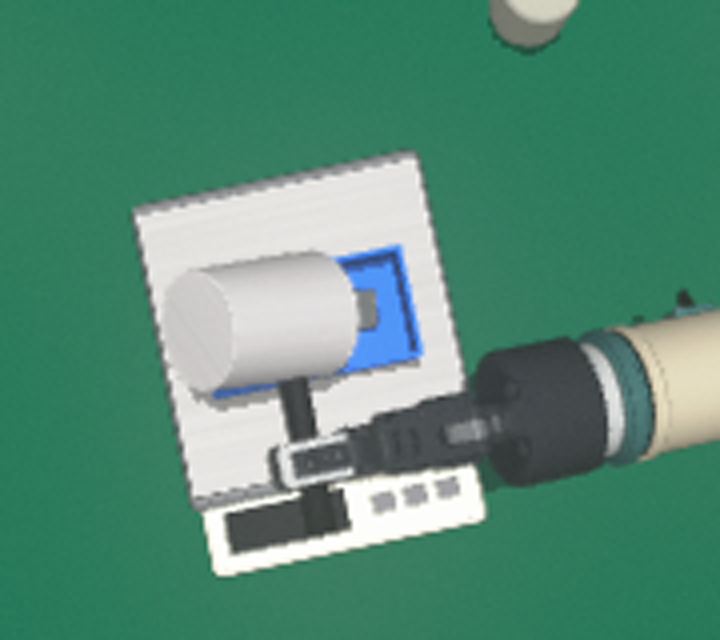

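View pics/p2w.png

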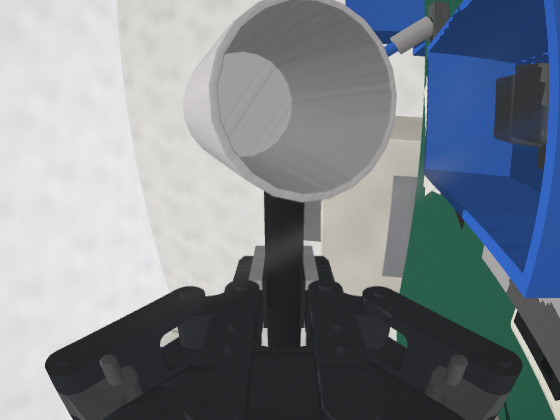

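```bash
python3 - <<'E'
from h import *
b=(577.9,9.8);c=(655.7,-218.8)
for th,z in [(95,200),(60,215),(15,235),(-25,240)]: r.line_to(*cuppose(b,10,90,th,z,75),speed=100)
r.line_to(*cuppose(c,-2.3,90,-25,235,75),speed=130)
r.line_to(*cuppose(c,-2.3,90,-25,68,75),speed=130); r.sleep(.2)
snap("scene","q1",(120,90,340,255),3.5); print(r.get_time())
E
```

```text
87.8583
```

View pics/q1.png

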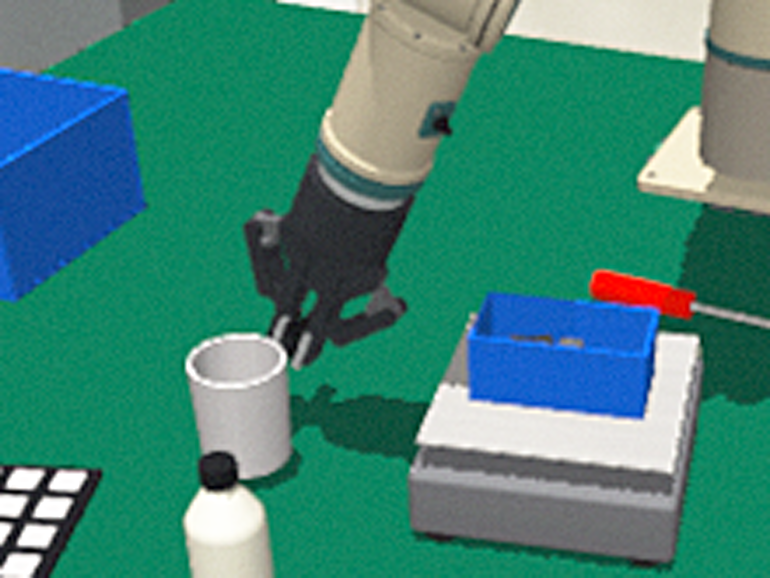

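```bash
python3 - <<'E'
from h import *
c=(655.7,-218.8)
print(r.line_to(*cuppose(c,-2.3,90,-25,53,75),speed=15,f_stop=3),r.get_tcp_pos(),r.get_contact_force(),cuppose(c,-2.3,90,-25,55,75)[0])
r.sleep(.3); r.ungrasp(); r.sleep(.2)
r.line_to(*cupback(c,-2.3,90,-25,55,75,100),speed=80); r.reach(*at(500,-260,280,0)); r.sleep(.3)
snap("wrist","q2"); snap("top","q2t"); snap("scene","q2s"); print(r.get_time())
E
```

```text
True [ 582.95734818 -150.6160515   195.32627864] [ 0.82488377 -1.08443774  2.35385152] [np.float64(583.3892867685172), np.float64(-150.33705680738893), np.float64(195.47770699068076)]
92.5
```

View pics/q2.png

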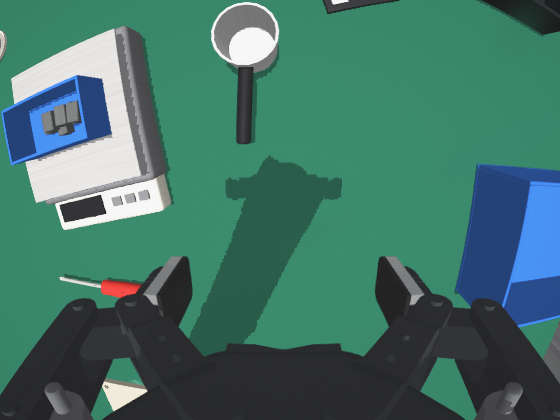

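View pics/q2t.png

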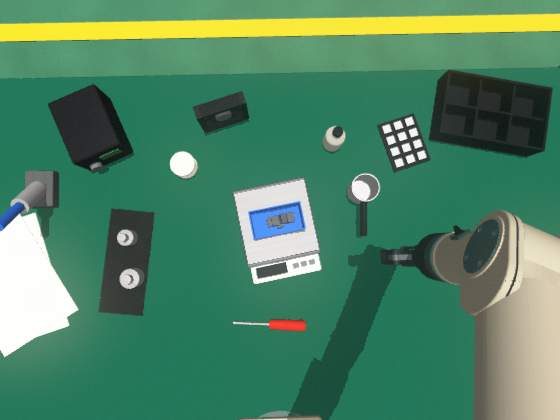

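View pics/q2s.png

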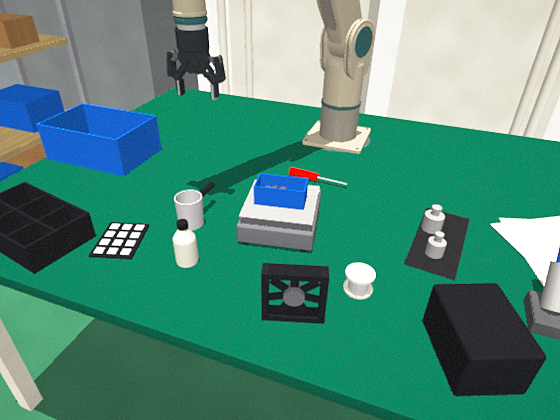

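```bash
python3 - <<'E'
from h import *
x,y=580.5,-5
r.reach(*at(x-20,y,250,10)); r.sleep(.3)
f=snap("wrist","z1"); a=np.radians(100);d=np.array([np.cos(a),np.sin(a)]);n=np.array([-d[1],d[0]])
print([np.round(proj(f,(*(np.array([x,y])+60*s*d+32*t*n),127.5),True),0) for s,t in [(1,1),(1,-1),(-1,-1),(-1,1)]],r.get_time())
snap("top","z1t")
E
```

```text
[array([211., 220.]), array([206., 141.]), array([362., 140.]), array([358., 220.])] 93.8833
```

View pics/z1.png

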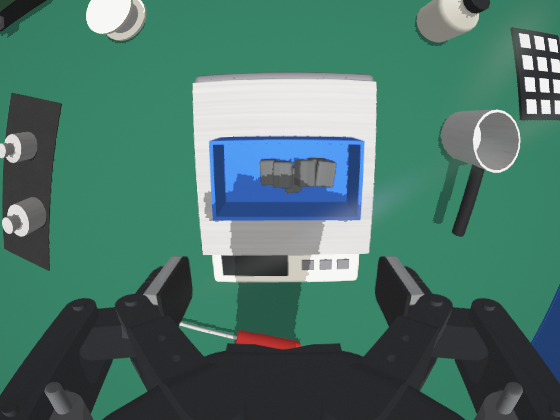

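```bash
python3 - <<'E'
from h import *
f=snap("top","z2")
print(r.get_contact_force(),r.get_time())
r.sign_off()
E
```

```text
[-0.07415078  0.24121623  0.1440556 ] 93.9833
the job is handed in; nothing more can be done
```

View pics/z2.png

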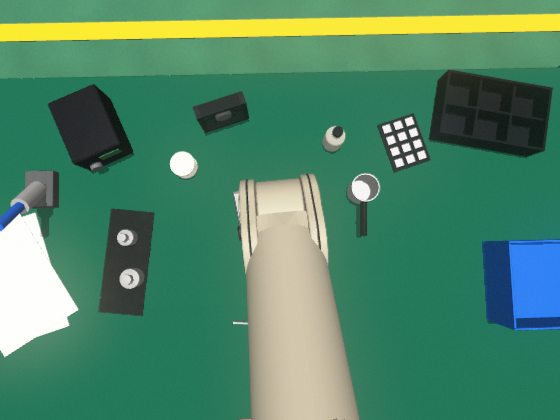

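The job is done and handed in at about 94 s. Only the 300 g and 500 g weights were on the bench. I checked them on the pan in that order, each let go for over a second, then stood both upright on the pad. After that I centred the bin, poured the cores, and put the empty cup back upright near where it started.

**Last checks:**
- **Bin:** it sits within about 2–3 mm of the pan centre in the wrist view.
- **Cores:** five are visible in the bin, which fits the weight I measured when lifting the cup, and the cup looks empty.
- **Pad, spool and flux bottle:** both weights are upright on the pad; the spool and flux bottle were not touched and show no shift.
- **Robot:** the tool force was about 0 N before hand-in. The last top view, taken as I handed in, has the arm hiding the pan, so the bin check rests on the wrist view just before it.

**Disagreement:** the three cameras differed by up to about 6 mm on positions, so I used the wrist camera near each object.

I saw no sign of anything being knocked aside.

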